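# File the display cards in the slotted rack

## Task

Put the two stone cards that lean on the display stands away in the slotted card rack: the larger card in the slot at the end with the tallest fins, the smaller card in the slot at the end with the lowest fins. Set each down gently, standing upright on its short edge on the bottom of its slot and roughly centred along it, and leave the card already in the middle slot and the small things lying around as they are.

Things in the scene. Friction and masses are not known exactly. Their poses are not given: they have to be found in the camera images.
- large_card: the larger stone card, blue stones on a light card, 100 x 150 x 9 mm, 0.214 kg, a rigid flat slab. Origin: centre of its plain back face; x along the 100 mm side, y along the 150 mm side (at the start y points up along the leaning card), z out of the stone-covered front face (front face 9 mm from the back). Loose
- large_centre (a point): centre of the larger card, at mid thickness, axes as the card's
- small_card: the smaller stone card, green stones on a light card, 62 x 125 x 9 mm, 0.116 kg, a rigid flat slab. Origin: centre of its plain back face; x along the 62 mm side, y along the 125 mm side (at the start y points up along the leaning card), z out of the stone-covered front face (front face 9 mm from the back). Loose
- small_centre (a point): centre of the smaller card, at mid thickness, axes as the card's
- large_stand: fixed light-wood stand of the larger card, 90 mm wide. Origin: centre of its foot's underside (110 x 90 x 10 mm); z up, +x the way it faces (away from the robot). The 8 mm backboard leans 25 deg, top to -x, and runs 95 mm up from a ledge at [30, 0, 20] mm. The card's back rests on the board, a short edge on the ledge, behind an 8 mm high lip; its top 55 mm stand free over the board
- small_stand: fixed light-wood stand of the smaller card, 70 mm wide. Origin: centre of its foot's underside (110 x 70 x 10 mm); z up, +x the way it faces (away from the robot). The 8 mm backboard leans 25 deg, top to -x, and runs 76 mm up from a ledge at [30, 0, 20] mm. The card's back rests on the board, a short edge on the ledge, behind an 8 mm high lip; its top 49 mm stand free over the board
- rack: fixed light-wood card rack. Origin: centre of the underside of its 186 (x) x 116 (y) x 14 mm base; z up. Three slots along its y, centres at x = -64, 0, +64 mm, each 14 mm wide between two fins (6 mm thick, 110 mm long, rounded tops), open above and at both ends, bottom on the base. Fins rise above the base 62 mm at the +x slot (tall end), 52 mm in the middle, 42 mm at the -x slot (low end)
- slot_tall (a point): middle of the bottom of the slot with the tallest fins (+x end of the rack), axes as the rack's
- slot_low (a point): middle of the bottom of the slot with the lowest fins (-x end of the rack), axes as the rack's
- rack_card: brownish stone card, 104 x 118 x 10 mm, loose, already standing on a short edge in the rack's middle slot, its top 132 mm above the table; to be left. Origin: centre of its back face, y up, z out of the front
- jar: small black round jar with a clear top, 33 mm across, 22 mm high, loose; origin under its centre; to be left
- stone: polished brown stone, 48 x 35 x 24 mm, loose; origin under its centre; to be left
- loupe: small folding steel loupe, 25 x 45 x 14 mm, loose; origin under its centre; to be left

How it is judged:
By the outcome, as a careful person would: the job done as asked, in the order asked, and still so for the second after the job is handed in, with the robot touching nothing.
It also fails if it takes over 62 s, if anything falls off the work surface, if the arm or the gripper's body presses on something with over 40 N, if the wrist force passes 120 N, or if a joint passes its speed limit or range.

## Robot

A 6-joint arm with a two-finger parallel gripper is mounted at the origin on a cart in front of the work surface, level with it; the furniture and walls round the work are solid. World frame = base frame: x ahead of the robot, y to its left, z up, the work surface at z = 0. Lengths are in m, angles in degrees, forces in N, time in s.
With the tool pointing down it reaches from about 0.35 to 0.875 m from the base axis. Payload 4.2 kg.
Tool frame: the origin (TCP) lies at the very end of the fingers, on their centre line; the grasp point (between the pads) lies 19 mm behind it (r.grip_point_offset is the distance from the TCP to the grasp point, in m); z points along the fingers, y is the line along which they close (so a half turn about z gives the same grasp; the last joint's range is limited). The gripper opens to 87 mm and grips with 3 to 60 N. Pads are 19 mm wide; open, the fingers measure 117 mm over their backs; the gripper's body (75 mm by 190 mm) begins 51 mm behind the grasp point.
Start: joints at [14.817, 22.042, 0.453, 0, -68.411, -14.817], TCP at [0.625, 0, 0.223] pointing down, gripper open.
Joint ranges: [-179.83, 179.83], [-69.29, 118.12], [-61.27, 80.66], [-181.25, 117.63], [-171.15, -9.14], [-177.46, 177.46]. Speed limits (degrees/s): [159.86, 159.86, 180, 180, 180, 180].

## Interface

Orientations are given as a 3x3 rotation matrix whose columns are the frame's x, y, z axes.
In Python, from station import r gives the robot as it stands.
- The arm moves only by the tool move_arm, never from a script. Its argument "series" is a list of rows, each a list of 3 entries, a list of its own where there are three numbers: the turn, a rotation vector about the tool's x, y, z as a fraction of full scale, then the shift along the tool's x, y, z as a fraction of full scale, then the opening, from 0 (shut) to 1 (fully open). A call has 1 to 12 rows; each row shifts and turns the commanded pose from where the row before left it, along the tool's axes as they then stand; what a row does not reach is not made up. Full scale, the value 1, is 0.5 m for a shift and 0.1 rad for a turn. A row lasts 1/10 s, in which the tool goes at most 50 mm and 8.59 degrees, less where a joint would pass 70% of its speed; a pose out of reach is approached as far as the arm can. A call with a number of a shift or a turn outside -1 to 1 is refused whole. A call with a gripper value outside its range is refused whole. The fingers move at their own pace and stop on an object; the grip force is fixed at half the most. Time passes only in rows, so rows that do not move let the fingers close. It gives the time, the measured TCP pose, the force, the opening and the grip force at its end, in the units of the state.
- r.sense(): the state, without advancing time (a new reading comes with each control period).
- r.capture(name): name is "scene" or "side" or "wrist"; returns a dict with "img" (400x640x3 uint8, red, green, blue), "fx", "fy", "cx", "cy" (pixels), "k1" (the pictures are not rectified: a ray, as slopes to the right and down, at radius r is drawn at 1 + k1 r^2 times it, then the intrinsics apply), "origin" and "orientation" of the camera in the world. Camera axes: x right, y up, looking along -z (the intrinsics and any distortion apply to the point x, -y, -z); pixel columns grow to the right and rows downward; lengths in m; the calibration is good to about 2 mm. A picture is of the moment at which its call begins. There is no depth.
- r.finish_job(): hands the job in; it is judged then, once.
Trained networks look in the newest picture that a camera, given by its name, has taken for a name from the list of things; names that differ only in an ending like _2 or _b are one class to them, and where a whole thing is asked for, a point or a joint stands for the part that bears it (a point fixed in the world has none). Each returns a list of dicts, best first, with "score" (0 to 1); they miss things now and then, are a little off and sometimes report something else, mostly with a low value. They report only what shows in the picture. A call takes as long as a camera call.
- r.cut_out(target, camera): "pixels" (400x640 bool, what is visible of it) and "centre" ([column, row] in pixels, amid what is visible of it).
- r.pinpoint(target, camera): "centre" ([column, row] in pixels: a listed point, or the origin of a listed thing).
The state is a dict: "time_s": time; "joints": joint angles; "joint_velocities": joint speeds; "effort": joint torques, N m; "tcp_pos": TCP position; "ee_rot": TCP orientation; "wrist_force": force on the tool from outside, world axes, zero at the start; "moment": the same for the moment, N m; "gripper_width": opening from 0.0 (shut) to 1.0 (fully open); "gripper_force": force on a finger pad.
Only numpy, scipy, OpenCV 4.12 (cv2) and the standard library are available. Lean on these libraries where they do the work, as an engineer would, in place of code of your own. Each camera call takes 0.05 s, during which the arm holds its last target. There are 200 camera calls.

## Working session

There is one attempt and no reset: what is moved stays moved. The work goes in short steps, Python scripts to look and compute and a tool call to move; the robot and the scene stay as the last step left them, time stands still between calls to the robot, and variables do not carry over. Pictures are saved under pics/ and viewed, at most 10 in all, crops included, and the job is handed in when it is done.

Besides the shell and the picture viewer there is one more tool, called after ">>>" by a JSON object that holds its "fn" and its "kwargs". move_arm: Moves the arm, as the interface text tells. Its arguments: {"type":"object","properties":{"series":{"type":"array"}},"required":["series"]}

```bash
ls; mkdir -p pics
cat > h.py <<'E'
import numpy as np, cv2
from station import r
def save(n,f):
    c=r.capture(n); cv2.imwrite('pics/'+f,c['img'][:,:,::-1]); return c
E
python3 - <<'E'
from h import *
import pickle
cs={n:save(n,n+'0.png') for n in('scene','side','wrist')}
pickle.dump(cs,open('c0.pkl','wb'))
for n,c in cs.items():
    print(n,c['fx'],c['fy'],c['cx'],c['cy'],c['k1'],np.round(c['origin'],3),np.round(c['orientation'],3).tolist())
    for t in['large_card','small_card','large_centre','small_centre','large_stand','small_stand','rack','slot_tall','slot_low','rack_card','jar','stone','loupe']:
        p=r.pinpoint(t,n); print(' ',t,[(np.round(q['centre'],1).tolist(),round(q['score'],2)) for q in p[:2]])
print(r.sense())
E
```

```text
pics
scene 512.9966233317732 512.9966233317732 317.3019301717462 211.64761653971894 -0.1574366335173213 [-0.097 -1.118  0.715] [[0.869, 0.223, -0.441], [-0.494, 0.358, -0.793], [-0.019, 0.907, 0.421]]
  large_card [([304.5, 206.0], 0.79)]
  small_card [([285.6, 189.6], 0.5)]
  large_centre [([388.5, 277.5], 0.71), ([300.4, 201.5], 0.69)]
  small_centre [([287.6, 186.3], 0.62), ([300.7, 229.5], 0.5)]
  large_stand [([301.5, 227.8], 0.75)]
  small_stand [([286.9, 207.6], 0.91)]
  rack [([364.8, 282.3], 0.55), ([304.1, 202.3], 0.23)]
  slot_tall [([387.5, 277.5], 0.65)]
  slot_low [([336.5, 284.2], 0.67)]
  rack_card [([361.5, 260.1], 0.9), ([303.2, 203.3], 0.55)]
  jar [([294.0, 252.2], 0.5)]
  stone [([354.5, 237.0], 0.4), ([302.1, 204.1], 0.2)]
  loupe [([247.0, 203.4], 0.54)]
side 424.8542914955539 424.8542914955539 317.53063587922986 195.66786444250246 -0.06380520119820789 [0.494 0.886 0.892] [[-0.996, 0.063, -0.067], [-0.092, -0.699, 0.71], [-0.002, 0.713, 0.701]]
  large_card [([324.0, 214.8], 0.97)]
  small_card [([305.4, 270.3], 0.6)]
  large_centre [([325.4, 216.9], 0.79)]
  s
[... 1015 characters left out ...]
-1.48172804e+01]), 'joint_velocities': array([ 0.02342199,  0.04599997, -0.05043915,  0.00306061, -0.04594376,
        0.02625689]), 'effort': array([ 1.14309896e-03, -3.90463257e+01,  1.87615031e+01,  4.22443002e+00,
        1.53532455e-02, -3.40522251e-05]), 'tcp_pos': array([6.24975856e-01, 2.57531195e-05, 2.22520793e-01]), 'ee_rot': array([[-1.63132319e-05, -9.99999998e-01, -6.31817335e-05],
       [-1.00000000e+00,  1.63136781e-05, -7.06074856e-06],
       [ 7.06177928e-06,  6.31816183e-05, -9.99999998e-01]]), 'wrist_force': array([-0.49963158, -0.1457333 ,  0.32231242]), 'moment': array([-0.02498042, -0.04046598,  0.04125371]), 'gripper_force': 0.0, 'gripper_width': 0.9980597623814218}
```

Run:
```python
import cv2
a=cv2.imread('pics/scene0.png')[120:340,180:460]; cv2.imwrite('pics/s1.png',cv2.resize(a,None,fx=2.7,fy=2.7,interpolation=3))
a=cv2.imread('pics/side0.png')[90:370,200:450]; cv2.imwrite('pics/d1.png',cv2.resize(a,None,fx=2.1,fy=2.1,interpolation=3))
```

```text
(no output)
```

View pics/s1.png

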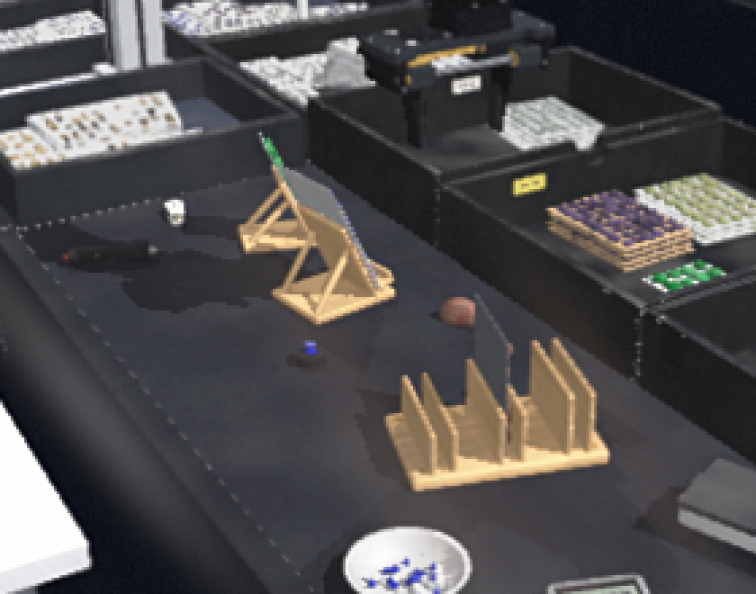

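View pics/d1.png

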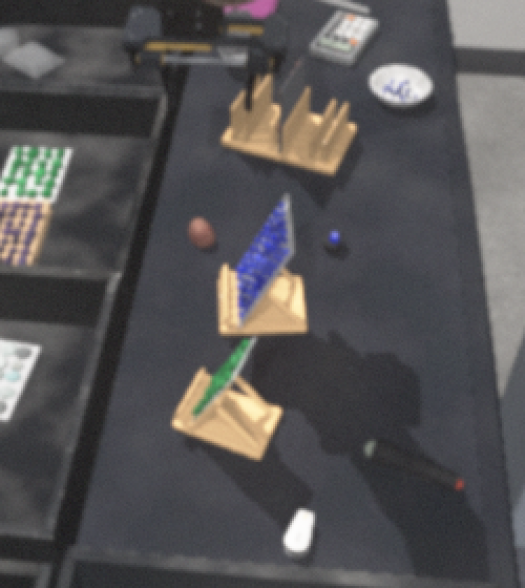

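View pics/wrist0.png

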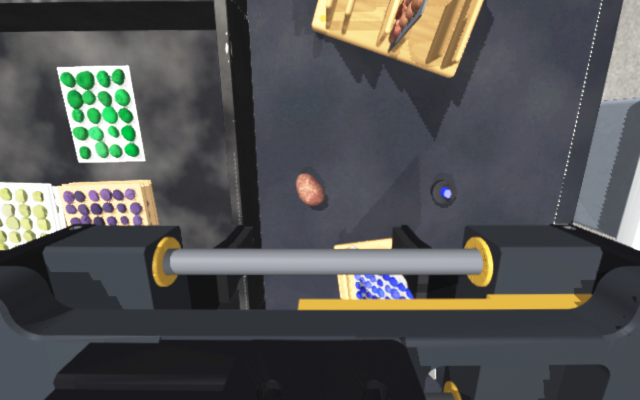

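```bash
cat >> h.py <<'E'
from scipy.optimize import least_squares
def proj(c,P):
    P=np.atleast_2d(P); q=(P-c['origin'])@np.asarray(c['orientation'])
    s=np.c_[q[:,0]/-q[:,2], -q[:,1]/-q[:,2]]; s=s*(1+c['k1']*(s**2).sum(1,keepdims=True))
    return s*[c['fx'],c['fy']]+[c['cx'],c['cy']]
def tri(obs,x0=(0.55,0.05,0.05)):
    f=least_squares(lambda X:np.concatenate([proj(c,X)[0]-uv for c,uv in obs]),x0); return f.x,np.abs(f.fun).max()
E
python3 - <<'E'
from h import *
import pickle
cs=pickle.load(open('c0.pkl','rb'))
S,D,W=cs['scene'],cs['side'],cs['wrist']
o={'large_card':([304.5,206],[324,214.8]),'large_centre':([300.4,201.5],[325.4,216.9]),'small_card':([285.6,189.6],[305.4,270.3]),'small_centre':([287.6,186.3],[304.7,269.3]),
'large_stand':([301.5,227.8],[321.3,234.8]),'small_stand':([286.9,207.6],[310.6,288.4]),'rack':([364.8,282.3],[338.2,154]),'slot_tall':([387.5,277.5],[320.5,148.3]),'slot_low':([336.5,284.2],[358.2,156.4]),
'rack_card':([361.5,260.1],[336.7,138.7]),'jar':([294,252.2],[357.9,206.6]),'stone':([354.5,237],[297,203.1]),'loupe':([247,203.4],[343.7,343.2])}
for k,(a,b) in o.items():
    x,e=tri([(S,a),(D,b)]); print(k,np.round(x,4),round(e,1))
E
```

```text
large_card [0.5502 0.1311 0.0793] 1.0
large_centre [0.5453 0.1474 0.0892] 1.0
small_card [0.5771 0.3041 0.0683] 0.5
small_centre [0.5805 0.3061 0.0766] 1.0
large_stand [0.5508 0.1406 0.0052] 1.4
small_stand [5.699e-01 3.063e-01 2.000e-04] 2.1
rack [ 0.5331 -0.2176  0.0054] 1.4
slot_tall [ 0.5919 -0.2355  0.0102] 0.9
slot_low [ 0.4637 -0.1978  0.0137] 0.4
rack_card [ 0.5324 -0.2093  0.069 ] 0.8
jar [0.4575 0.0201 0.0024] 0.0
stone [ 0.6453  0.0107 -0.0021] 2.8
loupe [ 0.48    0.4378 -0.0112] 1.6
```

>>> {"fn": "move_arm", "kwargs": {"series": [[[0,0,0],[0.06,0.038,-0.031],1],[[0,0,0],[0.06,0.038,-0.031],1],[[0,0,0],[0.06,0.038,-0.031],1],[[0,0,0],[0.06,0.038,-0.031],1],[[0,0,0],[0.06,0.038,-0.031],1],[[0,0,0],[0,0,0],1],[[0,0,0],[0,0,0],1],[[0,0,0],[0,0,0],1]]}}

```text
time_s: 2.9
tcp_pos: [0.53, -0.1495, 0.2994]
ee_rot: [[0.0, -1.0, -0.001], [-1.0, -0.0, 0.0], [-0.0, 0.001, -1.0]]
wrist_force: [0.6, -0.2, -0.8]
gripper_width: 0.996
gripper_force: 0.0
```

Run:
```python
from h import *
import pickle
c=save('wrist','w_rack.png');pickle.dump(c,open('cr.pkl','wb'))
print(np.round(c['origin'],3))
for t in['rack','slot_tall','slot_low']: print(t,[(q['centre'],q['score']) for q in r.pinpoint(t,'wrist')[:1]])
```

```text
[ 0.529 -0.219  0.461]
rack [([321.9, 131.2], 0.93)]
slot_tall [([281.8, 117.0], 0.56)]
slot_low [([357.2, 142.9], 0.94)]
```

>>> {"fn": "move_arm", "kwargs": {"series": [[[0,0,0],[-0.09,-0.008,0],1],[[0,0,0],[-0.09,-0.008,0],1],[[0,0,0],[-0.09,-0.008,0],1],[[0,0,0],[-0.09,-0.008,0],1],[[0,0,0],[-0.09,-0.008,0],1],[[0,0,0],[-0.09,-0.008,0],1],[[0,0,0],[-0.09,-0.008,0],1],[[0,0,0],[-0.09,-0.008,0],1],[[0,0,0],[0,0,0],1],[[0,0,0],[0,0,0],1],[[0,0,0],[0,0,0],1]]}}

```text
time_s: 4.2
tcp_pos: [0.5618, 0.2097, 0.2998]
ee_rot: [[0.0, -1.0, -0.001], [-1.0, -0.0, -0.001], [0.001, 0.001, -1.0]]
wrist_force: [-0.4, -0.1, 0.1]
gripper_width: 1.003
gripper_force: 0.0
```

Run:
```python
from h import *
import pickle
c=save('wrist','w_large.png');pickle.dump(c,open('cl.pkl','wb'))
print(np.round(c['origin'],3))
for t in['large_card','large_stand','small_card']:
    p=r.cut_out(t,'wrist')[:1]
    for q in p: print(t,q['score'],q['centre']); np.save('m_'+t,q['pixels'])
a=cv2.imread('pics/w_rack.png')[:280,160:560]; b=c['img'][:280,160:560,::-1]
cv2.imwrite('pics/rl.png',np.hstack([a,b]))
```

```text
[0.561 0.14  0.462]
large_stand 0.71 [303.2, 128.6]
small_card 0.62 [312.8, 239.3]
```

View pics/rl.png

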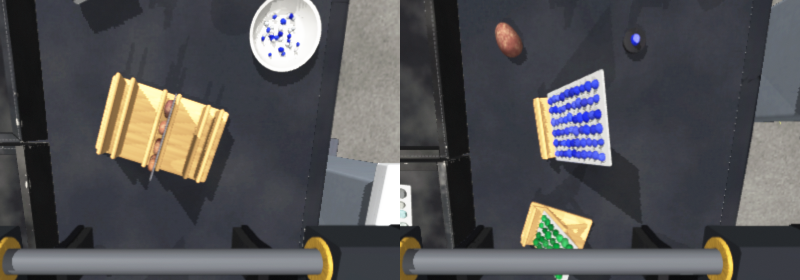

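>>> {"fn": "move_arm", "kwargs": {"series": [[[0,0,0],[-0.083,-0.01,0],1],[[0,0,0],[-0.083,-0.01,0],1],[[0,0,0],[-0.083,-0.01,0],1],[[0,0,0],[-0.083,-0.01,0],1],[[0,0,0],[0,0,0],1],[[0,0,0],[0,0,0],1],[[0,0,0],[0,0,0],1]]}}

```text
time_s: 5.1
tcp_pos: [0.5822, 0.3747, 0.3005]
ee_rot: [[-0.001, -1.0, 0.0], [-1.0, 0.001, -0.0], [0.0, -0.0, -1.0]]
wrist_force: [-0.5, -0.3, 0.3]
gripper_width: 1.001
gripper_force: 0.0
```

```bash
cat > fit.py <<'E'
from h import *
from scipy.optimize import minimize
import pickle
K=2
def box(lo,hi): return np.array([[a,b,c] for a in(lo[0],hi[0]) for b in(lo[1],hi[1]) for c in(lo[2],hi[2])])*1e-3
def Rz(a): c,s=np.cos(a),np.sin(a); return np.array([[c,-s,0],[s,c,0],[0,0,1.]])
L=np.radians(25); RL=np.array([[0,-np.sin(L),np.cos(L)],[1,0,0],[0,np.cos(L),np.sin(L)]]) # card axes in stand frame
def render(c,boxes):
    m=np.zeros((400*K,640*K),np.uint8)
    for P in boxes:
        uv=(proj(c,P)+.5)*K-.5
        cv2.fillConvexPoly(m,cv2.convexHull(np.round(uv*16).astype(np.int32)),255,shift=4)
    return m.astype(float)/255
RACK=[box((-93,-58,0),(93,58,14))]+[box((s+e-3,-55,14),(s+e+3,55,14+h)) for s,h in((-64,42),(0,52),(64,62)) for e in(-10,10)]
RC=[box((-5,-52,14),(5,52,132))]
def card(w,h): # in stand frame, bottom back edge at ledge
    B=box((-w/2,0,0),(w/2,h,9)); return B@RL.T+np.array([.03,0,.02])
def stand(w,b):
    return [box((-55,-w/2,0),(55,w/2,10)), box((-w/2,-6,-8),(w/2,b,0))@RL.T+np.array([.03,0,.02]), box((30,-w/2,10),(46,w/2,20))]
def put(bs,p): return [B@Rz(p[2]).T+[p[0],p[1],0] for B in bs]
def fit(p0,cost,sc=(.01,.01,.1)):
    n=len(p0); sc=np.array(sc)
    best=None
    for k in range(3):
        s=sc/(2**k); x0=p0 if best is None else best.x
        best=minimize(cost,x0,method='Nelder-Mead',options=dict(initial_simplex=np.vstack([x0]+[x0+np.eye(n)[i]*s for i in range(n)]),xatol=1e-5,fatol=.05))
    return best.x,best.fun
def hsv(c): return cv2.cvtColor(cv2.resize(c['img'],None,fx=K,fy=K,interpolation=cv2.INTER_LINEAR),cv2.COLOR_RGB2HSV)
def wood(c):
    h=hsv(c); return (h[...,0]>10)&(h[...,0]<28)&(h[...,1]>70)&(h[...,2]>70)
E
python3 - <<'E'
from fit import *
c=save('wrist','w_small.png');pickle.dump(c,open('cs.pkl','wb'))
cr,cl=[pickle.load(open(f,'rb')) for f in('cr.pkl','cl.pkl')]
def roi(c0,r0,c1,r1):
    m=np.zeros((400*K,640*K),bool); m[r0*K:r1*K,c0*K:c1*K]=1; return m
# rack
w=wood(cr); ro=roi(240,55,405,200)
def cost(p):
    ig=cv2.dilate(render(cr,put(RC,p)),np.ones((9,9)))>0
    return np.abs(render(cr,put(RACK,p))-w)[ro&~ig].sum()/K**2
pr,f=fit(np.array([.53,-.217,-.28]),cost); print('rack',np.round(pr,4),np.degrees(pr[2]),f)
# cards
def docard(c,w,h,p0,ro):
    H=hsv(c); notdark=((H[...,2]>90)); wd=wood(c); m=notdark&~wd
    cd=card(w,h)
    q,f=fit(np.array(p0),lambda p:np.abs(render(c,put([cd],p))-m)[ro].sum()/K**2)
    print(w,np.round(q,4),np.degrees(q[2]),f, m[ro].sum()/K**2); return q,m
ql,ml=docard(cl,100,150,(.55,.14,0.),roi(285,60,385,180))
qs,ms=docard(c,62,125,(.575,.306,-.3),roi(250,40,400,215))
pickle.dump((pr,ql,qs),open('poses.pkl','wb'))
def ov(c,bs,box_):
    im=cv2.resize(c['img'][:,:,::-1],None,fx=2,fy=2)
    for P in bs:
        uv=np.round((proj(c,P)+.5)*2-.5).astype(int)
        for i in range(8):
            for j in(1,2,4):
                if i<i^j: cv2.line(im,tuple(map(int,uv[i])),tuple(map(int,uv[i^j])),(0,0,255),1)
    a,b,d,e=box_; return cv2.resize(im[b*2:e*2,a*2:d*2],(266*3//3,300))if 0 else im[b*2:e*2,a*2:d*2]
A=ov(cr,put(RACK,pr),(250,60,395,200)); B=ov(cl,put([card(100,150)]+stand(90,95),ql),(280,60,390,200)); C=ov(c,put([card(62,125)]+stand(70,76),qs),(250,60,390,200))
o=np.hstack([A,B,C]); print(o.shape); cv2.imwrite('pics/ov.png',o[:, :])
E
```

```text
rack [ 0.5312 -0.2136 -0.302 ] -17.30470841148848 571.25
100 [0.5449 0.1361 0.1268] 7.265439191786601 385.5 4933.0
62 [ 0.5705  0.3118 -0.3103] -17.77798495546427 576.5 2547.25
(280, 790, 3)
```

View pics/ov.png

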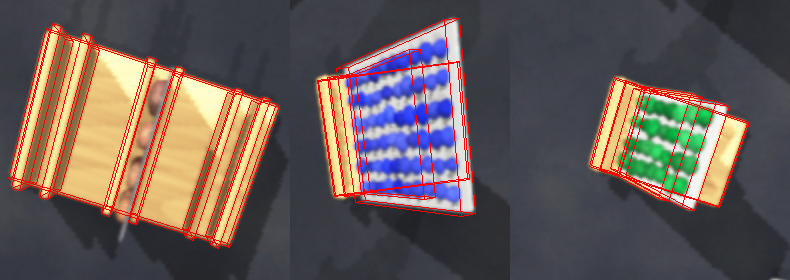

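```bash
cat > plan.py <<'E'
from fit import *
from scipy.spatial.transform import Rotation as Ro
pr,ql,qs=pickle.load(open('poses.pkl','rb'))
def grasp(q,h,back=0,depth=38):
    Rc=Rz(q[2])@RL; o=Rz(q[2])@[.03,0,.02]+[q[0],q[1],0]
    R=np.c_[-Rc[:,0],-Rc[:,2],-Rc[:,1]]
    return o+Rc@np.array([0,h-depth+back,4.5])*1e-3,R
def slot(x,z):
    R=Rz(pr[2]); return R@[x*1e-3,0,0]+[pr[0],pr[1],z], np.c_[-R[:,1],-R[:,0],[0,0,-1]]
def go(p,R,p0=None,R0=None,name=''):
    s=r.sense(); p0=s['tcp_pos'] if p0 is None else p0; R0=s['ee_rot'] if R0 is None else R0
    t=Ro.from_matrix(R0.T@R).as_rotvec()/.1; d=R.T@(p-p0)/.5
    print(name,'p',np.round(p,4),'turn',np.round(t,3),'|',round(np.linalg.norm(t),2),'shift',np.round(d,4),'|',round(np.linalg.norm(d),3))
    return p,R
E
python3 - <<'E'
from plan import *
a=go(*grasp(ql,150,90),name='pre'); b=go(*grasp(ql,150),*a,name='grasp'); l=go(*grasp(ql,150,90),*b,name='lift')
u=go(*slot(64,.24),*l,name='over'); go(*slot(64,.13),*u,name='down')
E
```

```text
pre p [0.494  0.1296 0.205 ] turn [ 4.351 -0.277 -1.263] | 4.54 shift [0.4636 0.2957 0.0736] | 0.555
grasp p [0.5318 0.1345 0.1234] turn [0. 0. 0.] | 0.0 shift [0.   0.   0.18] | 0.18
lift p [0.494  0.1296 0.205 ] turn [0. 0. 0.] | 0.0 shift [-0.   -0.   -0.18] | 0.18
over p [ 0.5923 -0.2327  0.24  ] turn [-4.296  0.935  4.22 ] | 6.09 shift [ 0.6334 -0.4031 -0.07  ] | 0.754
down p [ 0.5923 -0.2327  0.13  ] turn [0. 0. 0.] | 0.0 shift [0.   0.   0.22] | 0.22
```

>>> {"fn": "move_arm", "kwargs": {"series": [[[0.87,-0.055,-0.253],[0,0,0],1],[[0.87,-0.055,-0.253],[0,0,0],1],[[0.87,-0.055,-0.253],[0,0,0],1],[[0.87,-0.055,-0.253],[0,0,0],1],[[0.87,-0.055,-0.253],[0,0,0],1],[[0,0,0],[0.077,0.049,0.012],1],[[0,0,0],[0.077,0.049,0.012],1],[[0,0,0],[0.077,0.049,0.012],1],[[0,0,0],[0.077,0.049,0.012],1],[[0,0,0],[0.077,0.049,0.012],1],[[0,0,0],[0.077,0.049,0.012],1],[[0,0,0],[0,0,0],1]]}}

```text
time_s: 6.35
tcp_pos: [0.4899, 0.1245, 0.2027]
ee_rot: [[0.121, -0.902, 0.414], [-0.993, -0.111, 0.048], [0.003, -0.417, -0.909]]
wrist_force: [-0.1, -0.6, -0.6]
gripper_width: 0.998
gripper_force: 0.0
```

Run:
```python
from plan import *
go(*grasp(ql,150),name='grasp')
```

```text
grasp p [0.5318 0.1345 0.1234] turn [ 0.065 -0.05  -0.041] | 0.09 shift [-0.0092 -0.0106  0.18  ] | 0.181
```

>>> {"fn": "move_arm", "kwargs": {"series": [[[0.065,-0.05,-0.04],[-0.009,-0.01,0.03],1],[[0,0,0],[0,0,0.05],1],[[0,0,0],[0,0,0.05],1],[[0,0,0],[0,0,0.05],1],[[0,0,0],[0,0,0],1],[[0,0,0],[0,0,0],1],[[0,0,0],[0,0,0],1]]}}

```text
time_s: 7.05
tcp_pos: [0.5376, 0.1431, 0.1337]
ee_rot: [[0.132, -0.898, 0.419], [-0.991, -0.119, 0.058], [-0.003, -0.423, -0.906]]
wrist_force: [-0.0, -0.2, 0.1]
gripper_width: 1.003
gripper_force: 0.0
```

Run:
```python
from plan import *
go(*grasp(ql,150),name='grasp')
```

```text
grasp p [0.5318 0.1345 0.1234] turn [-0.002  0.051  0.043] | 0.07 shift [0.0157 0.0211 0.0128] | 0.029
```

>>> {"fn": "move_arm", "kwargs": {"series": [[[0,0.05,0.04],[0.016,0.021,0.013],1],[[0,0,0],[0,0,0],1],[[0,0,0],[0,0,0],1],[[0,0,0],[0,0,0],1]]}}

```text
time_s: 7.45
tcp_pos: [0.5321, 0.1351, 0.1283]
ee_rot: [[0.127, -0.903, 0.41], [-0.992, -0.117, 0.049], [0.004, -0.412, -0.911]]
wrist_force: [0.4, 0.8, 0.8]
gripper_width: 0.999
gripper_force: 0.0
```

Run:
```python
from plan import *
go(*grasp(ql,150),name='grasp')
```

```text
grasp p [0.5318 0.1345 0.1234] turn [ 0.112 -0.033  0.019] | 0.12 shift [0.0011 0.0048 0.0085] | 0.01
```

>>> {"fn": "move_arm", "kwargs": {"series": [[[0.1,-0.03,0.02],[0.001,0.005,0.008],1],[[0,0,0],[0,0,0],1],[[0,0,0],[0,0,0],1],[[0,0,0],[0,0,0],0],[[0,0,0],[0,0,0],0],[[0,0,0],[0,0,0],0],[[0,0,0],[0,0,0],0],[[0,0,0],[0,0,0],0],[[0,0,0],[0,0,0],0],[[0,0,0],[0,0,0],0]]}}

```text
time_s: 8.45
tcp_pos: [0.5321, 0.1348, 0.1288]
ee_rot: [[0.125, -0.903, 0.41], [-0.992, -0.115, 0.05], [0.002, -0.413, -0.911]]
wrist_force: [-0.2, 0.6, -0.1]
gripper_width: 0.45
gripper_force: 0.0
```

Run:
```python
from plan import *
go(*grasp(ql,150),name='grasp')
```

```text
grasp p [0.5318 0.1345 0.1234] turn [ 0.104 -0.028 -0.004] | 0.11 shift [0.0006 0.0053 0.0095] | 0.011
```

>>> {"fn": "move_arm", "kwargs": {"series": [[[0,0,0],[0,0,0],0],[[0,0,0],[0,0,0],0],[[0,0,0],[0,0,0],0],[[0,0,0],[0,0,0],0],[[0,0,0],[0,0,0],0],[[0,0,0],[0,0,0],0],[[0,0,0],[0,0,0],0],[[0,0,0],[0,0,0],0]]}}

```text
time_s: 9.25
tcp_pos: [0.5322, 0.1348, 0.1289]
ee_rot: [[0.125, -0.903, 0.41], [-0.992, -0.115, 0.049], [0.002, -0.413, -0.911]]
wrist_force: [1.3, 0.0, -0.6]
gripper_width: 0.097
gripper_force: 30.0
```

Run:
```python
from plan import *
go(*grasp(ql,150),name='grasp'); s=r.sense(); print(s['joints'],s['gripper_force'],s['gripper_width'])
```

```text
grasp p [0.5318 0.1345 0.1234] turn [ 0.103 -0.028 -0.002] | 0.11 shift [0.0006 0.0054 0.0095] | 0.011
[ 26.75743849   9.91226364 -52.56267022  61.54507843  -9.19864542
 -79.11981523] 29.98718939255923 0.0974789130009367
```

>>> {"fn": "move_arm", "kwargs": {"series": [[[0,0,0],[0,0,-0.03],0],[[0,0,0],[0,0,-0.05],0],[[0,0,0],[0,0,-0.06],0],[[0,0,0],[0,-0.03,-0.07],0],[[0,0,0],[0,-0.035,-0.08],0],[[0,0,0],[0,-0.02,-0.04],0],[[0,0,0],[0,0,0],0],[[0,0,0],[0,0,0],0]]}}

```text
time_s: 10.05
tcp_pos: [0.5025, 0.1309, 0.2944]
ee_rot: [[0.124, -0.904, 0.409], [-0.992, -0.114, 0.048], [0.003, -0.412, -0.911]]
wrist_force: [-0.7, -0.4, -2.7]
gripper_width: 0.093
gripper_force: 30.0
```

Run:
```python
from plan import *
s=r.sense(); print(s['joints'],s['gripper_force'],s['gripper_width'])
go(*slot(64,.26),name='over')
```

```text
[ 39.5989865   -3.32214046 -31.18552625  19.13929545 -42.98401453
 -44.31864834] 29.995908122509718 0.0927793869352914
over p [ 0.5923 -0.2327  0.26  ] turn [-4.185  0.873  4.203] | 6.0 shift [ 0.6407 -0.3877  0.0689] | 0.752
```

>>> {"fn": "move_arm", "kwargs": {"series": [[[-0.698,0.145,0.7],[0,0,0],0],[[-0.698,0.145,0.7],[0,0,0],0],[[-0.698,0.145,0.7],[0,0,0],0],[[-0.698,0.145,0.7],[0,0,0],0],[[-0.698,0.145,0.7],[0,0,0],0],[[-0.698,0.145,0.7],[0,0,0],0],[[0,0,0],[0.08,-0.048,0.008],0],[[0,0,0],[0.08,-0.048,0.008],0],[[0,0,0],[0.08,-0.048,0.008],0],[[0,0,0],[0.08,-0.048,0.008],0],[[0,0,0],[0.08,-0.048,0.008],0],[[0,0,0],[0.08,-0.048,0.008],0]]}}

```text
time_s: 11.25
tcp_pos: [0.5689, -0.1425, 0.2684]
ee_rot: [[-0.297, -0.955, -0.003], [-0.955, 0.297, 0.001], [0.0, 0.004, -1.0]]
wrist_force: [0.0, 0.7, -1.7]
gripper_width: 0.095
gripper_force: 30.0
```

>>> {"fn": "move_arm", "kwargs": {"series": [[[0,0,0],[0.08,-0.048,0.008],0],[[0,0,0],[0.06,-0.04,0.008],0],[[0,0,0],[0,0,0],0],[[0,0,0],[0,0,0],0],[[0,0,0],[0,0,0],0]]}}

```text
time_s: 11.75
tcp_pos: [0.5906, -0.2197, 0.2623]
ee_rot: [[-0.296, -0.955, -0.001], [-0.955, 0.296, 0.001], [-0.001, 0.001, -1.0]]
wrist_force: [0.2, -0.2, -1.8]
gripper_width: 0.095
gripper_force: 30.0
```

Run:
```python
from plan import *
s=r.sense(); print(s['joints'],s['gripper_force'],s['gripper_width'])
go(*slot(64,.26),name='over')
c=save('wrist','w2.png');pickle.dump(c,open('c2.pkl','wb'));d=save('side','d2.png');e=save('scene','s2.png');pickle.dump((c,d,e),open('c2.pkl','wb'))
a=c['img'][40:340,160:460,::-1]; x=cv2.resize(d['img'][60:210,270:420,::-1],(300,300),interpolation=3)
cv2.imwrite('pics/v2.png',np.hstack([a,x]))
```

```text
[ -5.74785562  21.28276002   5.02980249  -0.07694209 -73.80098912
 -11.44726536] 29.999476899392903 0.09490039801449475
over p [ 0.5923 -0.2327  0.26  ] turn [0.012 0.011 0.015] | 0.02 shift [ 0.0238 -0.0109  0.0045] | 0.027
```

View pics/v2.png

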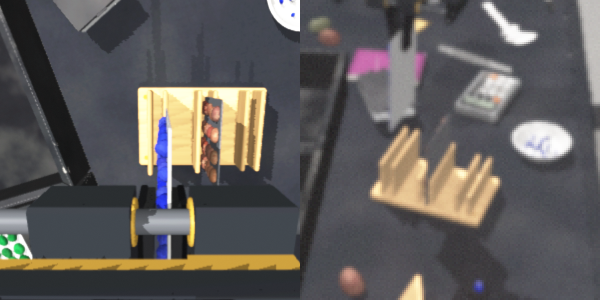

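```bash
cat > hand.py <<'E'
from plan import *
def inhand(c,s,w,h,depth,rowmax,f,th=9):
    H=hsv(c); hue,sa,v=[H[...,i].astype(int) for i in range(3)]
    lo,hi=((105,130) if w==100 else (50,85))
    m=((hue>lo)&(hue<hi)&(sa>110)&(v>60))|((sa<45)&(v>120))
    ro=np.zeros(m.shape,bool); ro[60*K:rowmax*K,308*K:340*K]=1
    def B(p): # p: tool-y offset, tilt about tool x, roll about tool y, bottom z depth
        b=box((-w/2,-4.5,-h),(w/2,4.5,0)) # local: x, y(thickness), z along tool ending at bottom
        b=b-[0,0,0]; A=Ro.from_rotvec([p[1],p[2],0]).as_matrix()
        g=np.array([0,0,-(h-depth+19)*1e-3]) # grasp point in local from bottom
        q=(b-g)@A.T+[0,p[0],-.019+p[3]]+[p[4],0,0]
        return [q@s['ee_rot'].T+s['tcp_pos']]
    x,fv=fit(np.zeros(5),lambda p:np.abs(render(c,B(p))-m)[ro].sum()/K**2+ 20*(p[1]/.03)**2*0,sc=(.002,.03,.03,.004,.004))
    print('yoff mm',x[0]*1e3,'tilt deg',np.degrees(x[1:3]),'dz mm',x[3]*1e3,'dx',x[4]*1e3,'cost',fv,m[ro].sum()/K**2)
    im=cv2.resize(c['img'][:,:,::-1],None,fx=4,fy=4,interpolation=3); im2=im.copy()
    for P in B(x):
        uv=np.round((proj(c,P)+.5)*4-.5).astype(int)
        for i in range(8):
            for j in(1,2,4):
                if i<i^j: cv2.line(im,tuple(map(int,uv[i])),tuple(map(int,uv[i^j])),(0,0,255),1)
    mm=cv2.cvtColor(cv2.resize((m*255).astype(np.uint8),None,fx=2,fy=2),cv2.COLOR_GRAY2BGR)
    cr=slice(130*4,235*4),slice(290*4,355*4)
    cv2.imwrite(f,np.hstack([im2[cr],im[cr],mm[cr]])); return x
E
python3 - <<'E'
from hand import *
c,d,e=pickle.load(open('c2.pkl','rb'))
x=inhand(c,r.sense(),100,150,33,222,'pics/hand1.png')
im=cv2.imread('pics/hand1.png'); print(im.shape); cv2.imwrite('pics/hand1.png',im[:, :780])
E
```

```text
yoff mm 2.1198138593218245 tilt deg [-0.86504018 -0.93583131] dz mm 16.817509408717747 dx -8.445041264188438 cost 290.0 990.75
(420, 780, 3)
```

View pics/hand1.png

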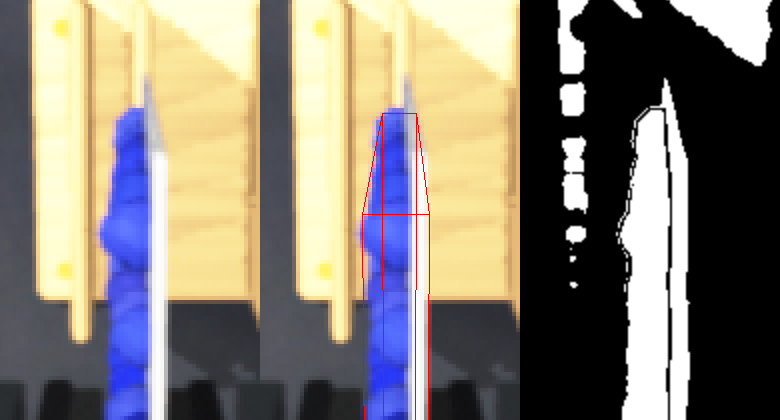

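```bash
cat > corner.py <<'E'
from plan import *
def corner(c,s,w,h,top,bot):
    # p: x,y,z of card near back top corner in tool, tilt about tool x, 
    def f(p):
        a=np.array(p[:3]); b=a+np.array([0,np.sin(p[3])*h*1e-3,np.cos(p[3])*h*1e-3])
        return (proj(c,np.array([a,b])@s['ee_rot'].T+s['tcp_pos'])-np.array([top,bot])).ravel()
    o=least_squares(f,[w/2e3,.0045,-.033,0]); x=o.x
    print('dx',x[0]*1e3-w/2,'y mid',x[1]*1e3-4.5,'top z',x[2]*1e3,'tilt',np.degrees(x[3]),'res',np.abs(o.fun).max())
E
python3 - <<'E'
from corner import *
c,d,e=pickle.load(open('c2.pkl','rb')); s=r.sense()
corner(c,s,100,150,(331.8,167.2),(326.5,149.5))
go(*slot(64,.26),name='over')
# check slot visible position: expected px of fin ends near
P=slot(64,.076)[0]; 
print(proj(c,put([box((-x,-55,62+14),(-x,55,76)) for x in(-51,-57,-71,-77)],pr)[0][[0,2]]))
for x in(51,57,71,77): print(x,proj(c,(np.array([[x,55,76],[x,-55,76]])*1e-3)@Rz(pr[2]).T+[pr[0],pr[1],0]).round(1).tolist())
E
```

```text
dx -4.463634532563937 y mid 3.0529030176802046 top z 18.332073421423146 tilt -0.2302864017468366 res 5.684341886080802e-14
over p [ 0.5923 -0.2327  0.26  ] turn [-0.019  0.015  0.029] | 0.04 shift [ 0.0251 -0.01    0.0079] | 0.028
[[327.55089909 129.73484174]
 [327.01781675 215.85183485]]
51 [[327.0, 215.9], [327.6, 129.7]]
57 [[322.5, 215.8], [322.6, 129.7]]
71 [[311.8, 215.8], [311.1, 129.7]]
77 [[307.3, 215.8], [306.2, 129.7]]
```

Run:
```python
from corner import *
c,d,e=pickle.load(open('c2.pkl','rb')); s=r.sense(); print(c['origin'],s['tcp_pos'])
print('cam in tool',(c['origin']-s['tcp_pos'])@s['ee_rot'])
for y in(4.5,-4.5):
  for z in(-33,117): print(y,z,proj(c,s['ee_rot']@np.array([.05,y*1e-3,z*1e-3])+s['tcp_pos']).round(1))
```

```text
[ 0.5695008  -0.28625482  0.4243257 ] [ 0.59123932 -0.21916741  0.26397099]
cam in tool [ 0.07028139  0.00070683 -0.16045854]
4.5 -33 [[329.4 172.9]]
4.5 117 [[325.  148.9]]
-4.5 -33 [[310.  172.9]]
-4.5 117 [[315.9 148.9]]
```

>>> {"fn": "move_arm", "kwargs": {"series": [[[0,0,0],[0.0245,-0.0125,0.03],0],[[0,0,0],[0,0,0.03],0],[[0,0,0],[0,0,0.03],0],[[0,0,0],[0,0,0],0],[[0,0,0],[0,0,0],0],[[0,0,0],[0,0,0],0]]}}

```text
time_s: 12.5
tcp_pos: [0.5944, -0.234, 0.2199]
ee_rot: [[-0.296, -0.955, 0.004], [-0.955, 0.296, 0.0], [-0.001, -0.004, -1.0]]
wrist_force: [0.1, -0.3, -1.8]
gripper_width: 0.097
gripper_force: 30.0
```

Run:
```python
from corner import *
go(*slot(64,.215),name='over'); s=r.sense()
c=save('wrist','w3.png');d=save('side','d3.png');e=save('scene','e3.png');pickle.dump((c,d,e),open('c3.pkl','wb'))
for n in('side','scene'):
    for t in ('large_centre','large_card'): print(n,t,[(q['centre'],round(q['score'],2)) for q in r.pinpoint(t,n)[:2]])
    print('expect centre',proj(dict(side=d,scene=e)[n],s['ee_rot']@[0,0,.042]+s['tcp_pos']).round(1),'mm/px dz',proj(dict(side=d,scene=e)[n],s['ee_rot']@[0,0,.052]+s['tcp_pos']).round(1))
im=cv2.resize(c['img'][:,:,::-1],None,fx=4,fy=4,interpolation=3)[120*4:235*4,290*4:370*4]
dd=cv2.resize(d['img'][70:185,270:385,::-1],None,fx=4,fy=4,interpolation=3)
cv2.imwrite('pics/v3.png',np.hstack([im,dd]))
for x in(51,57,71,77): print(x,proj(c,(np.array([[x,55,76],[x,-55,76]])*1e-3)@Rz(pr[2]).T+[pr[0],pr[1],0]).round(1).tolist())
for y in(4.5,-4.5):
  for z in(-33,117): print(y,z,proj(c,s['ee_rot']@np.array([.05,y*1e-3,z*1e-3])+s['tcp_pos']).round(1))
```

```text
over p [ 0.5923 -0.2327  0.215 ] turn [-0.038  0.013  0.017] | 0.04 shift [-0.0014  0.0048  0.0097] | 0.011
side large_centre [([320.6, 103.4], 0.58)]
side large_card [([320.6, 105.7], 0.71), ([305.5, 269.8], 0.52)]
expect centre [[318.8 104.8]] mm/px dz [[318.8 107.6]]
scene large_centre [([392.4, 220.4], 0.76)]
scene large_card [([390.9, 220.1], 0.77)]
expect centre [[390.1 218.2]] mm/px dz [[389.9 221.9]]
51 [[334.9, 237.1], [336.2, 142.1]]
57 [[329.8, 237.1], [330.7, 142.1]]
71 [[318.0, 237.0], [317.7, 142.0]]
77 [[312.9, 237.0], [312.2, 142.0]]
4.5 -33 [[330.3 170.9]]
4.5 117 [[325.9 148. ]]
-4.5 -33 [[311.  170.9]]
-4.5 117 [[316.8 148. ]]
```

View pics/v3.png

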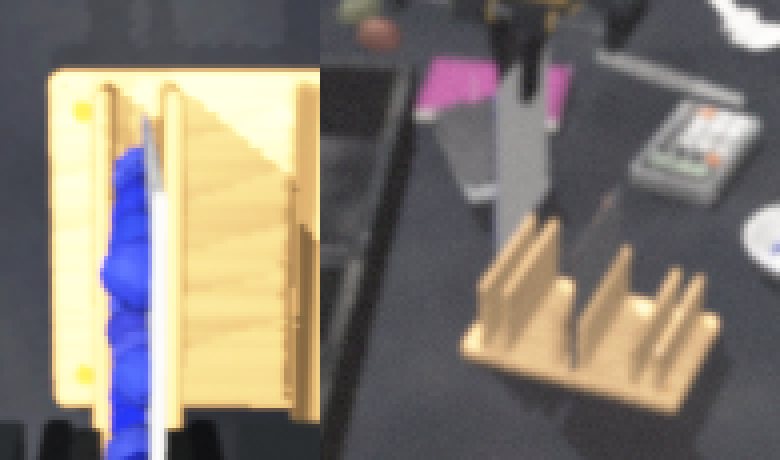

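>>> {"fn": "move_arm", "kwargs": {"series": [[[-0.035,0,0],[-0.001,0.0048,0],0],[[0,0,0],[0,0,0],0],[[0,0,0],[0,0,0.02],0],[[0,0,0],[0,0,0.02],0],[[0,0,0],[0,0,0.02],0],[[0,0,0],[0,0,0.012],0],[[0,0,0],[0,0,0],0],[[0,0,0],[0,0,0],0]]}}

```text
time_s: 13.65
tcp_pos: [0.5917, -0.2327, 0.1827]
ee_rot: [[-0.296, -0.955, -0.002], [-0.955, 0.296, 0.002], [-0.001, 0.002, -1.0]]
wrist_force: [0.3, -0.1, -2.0]
gripper_width: 0.1
gripper_force: 30.0
```

Run:
```python
from corner import *
go(*slot(64,.131),name='down'); s=r.sense(); print(s['wrist_force'],s['moment'])
c=save('wrist','w4.png')
for x in(51,57,71,77): print(x,proj(c,(np.array([[x,55,76],[x,-55,76]])*1e-3)@Rz(pr[2]).T+[pr[0],pr[1],0]).round(1).tolist())
im=cv2.resize(c['img'][:,:,::-1],None,fx=4,fy=4,interpolation=3)[110*4:235*4,290*4:370*4]
cv2.imwrite('pics/v4.png',im)
```

```text
down p [ 0.5923 -0.2327  0.131 ] turn [0.019 0.011 0.015] | 0.03 shift [-0.0004 -0.0012  0.1035] | 0.103
[ 0.30809561 -0.122195   -1.97097983] [ 0.01858078 -0.03651917 -0.05053243]
51 [[333.0, 250.1], [334.3, 143.6]]
57 [[327.3, 250.1], [328.0, 143.6]]
71 [[313.9, 250.1], [313.2, 143.6]]
77 [[308.2, 250.1], [306.9, 143.5]]
```

View pics/v4.png

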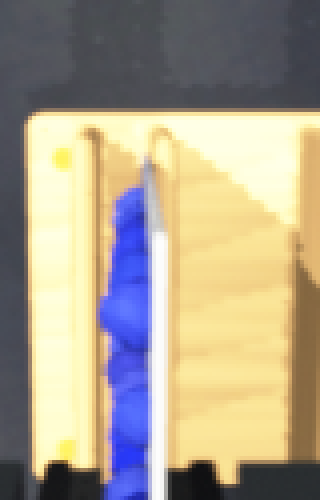

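>>> {"fn": "move_arm", "kwargs": {"series": [[[0,0,0],[0,-0.0015,0],0],[[0,0,0],[0,0,0.02],0],[[0,0,0],[0,0,0.02],0],[[0,0,0],[0,0,0.02],0],[[0,0,0],[0,0,0.015],0],[[0,0,0],[0,0,0.01],0],[[0,0,0],[0,0,0],0],[[0,0,0],[0,0,0],0]]}}

```text
time_s: 14.5
tcp_pos: [0.5925, -0.2328, 0.1405]
ee_rot: [[-0.296, -0.955, -0.001], [-0.955, 0.296, 0.002], [-0.001, 0.001, -1.0]]
wrist_force: [0.9, 0.5, -1.7]
gripper_width: 0.095
gripper_force: 30.0
```

>>> {"fn": "move_arm", "kwargs": {"series": [[[0,0,0],[0,0,0.004],0],[[0,0,0],[0,0,0.004],0],[[0,0,0],[0,0,0],0],[[0,0,0],[0,0,0],0]]}}

```text
time_s: 14.9
tcp_pos: [0.5923, -0.2327, 0.1365]
ee_rot: [[-0.296, -0.955, -0.001], [-0.955, 0.296, 0.002], [-0.001, 0.001, -1.0]]
wrist_force: [-0.0, 0.7, -1.1]
gripper_width: 0.096
gripper_force: 30.0
```

>>> {"fn": "move_arm", "kwargs": {"series": [[[0,0,0],[0,0,0.003],0],[[0,0,0],[0,0,0.003],0],[[0,0,0],[0,0,0],0],[[0,0,0],[0,0,0],0]]}}

```text
time_s: 15.3
tcp_pos: [0.5922, -0.2327, 0.1333]
ee_rot: [[-0.296, -0.955, -0.001], [-0.955, 0.296, 0.002], [-0.001, 0.002, -1.0]]
wrist_force: [0.1, -0.3, -0.7]
gripper_width: 0.098
gripper_force: 30.0
```

>>> {"fn": "move_arm", "kwargs": {"series": [[[0,0,0],[0,0,0.003],0],[[0,0,0],[0,0,0],0],[[0,0,0],[0,0,0],0]]}}

```text
time_s: 15.6
tcp_pos: [0.5925, -0.2327, 0.1321]
ee_rot: [[-0.296, -0.955, -0.001], [-0.955, 0.296, 0.002], [-0.001, 0.001, -1.0]]
wrist_force: [-0.0, -1.2, -0.2]
gripper_width: 0.095
gripper_force: 30.0
```

>>> {"fn": "move_arm", "kwargs": {"series": [[[0,0,0],[0,0,0.003],0],[[0,0,0],[0,0,0],0],[[0,0,0],[0,0,0],0]]}}

```text
time_s: 15.9
tcp_pos: [0.5929, -0.2327, 0.132]
ee_rot: [[-0.296, -0.955, 0.001], [-0.955, 0.296, 0.001], [-0.001, -0.0, -1.0]]
wrist_force: [-0.8, 2.7, 5.3]
gripper_width: 0.097
gripper_force: 30.0
```

```bash
python3 -c "
from station import r
s=r.sense();print(s['wrist_force'],s['moment'],s['tcp_pos'])"
```

```text
[-0.82160802  2.65633943  5.33106904] [ 0.56655678  0.40318749 -0.00906208] [ 0.592915   -0.23265996  0.13199088]
```

>>> {"fn": "move_arm", "kwargs": {"series": [[[0,0,0],[0,0,0],0.2],[[0,0,0],[0,0,0],0.2],[[0,0,0],[0,0,0],0.4],[[0,0,0],[0,0,0],0.4],[[0,0,0],[0,0,0],0.4],[[0,0,0],[0,0,0],0.4],[[0,0,0],[0,0,0],0.4],[[0,0,0],[0,0,-0.04],0.4],[[0,0,0],[0,0,-0.06],0.4],[[0,0,0],[0,0,-0.1],0.4],[[0,0,0],[0,0,-0.1],0.6],[[0,0,0],[0,0,0],1]]}}

```text
time_s: 17.1
tcp_pos: [0.5958, -0.2346, 0.2899]
ee_rot: [[-0.295, -0.955, 0.015], [-0.955, 0.295, -0.004], [-0.001, -0.016, -1.0]]
wrist_force: [-0.5, 0.3, 0.6]
gripper_width: 0.509
gripper_force: 0.0
```

Run:
```python
from plan import *
s=r.sense(); print(s['tcp_pos'],s['gripper_width'])
# depth 36 for small
a=go(*grasp(qs,125,90,35),name='pre'); b=go(*grasp(qs,125,0,35),*a,name='grasp')
u=go(*slot(-64,.24),*a,name='over'); 
c=save('wrist','w5.png');d=save('side','d5.png')
a=c['img'][40:340,160:460,::-1]; x=cv2.resize(d['img'][60:210,270:420,::-1],(300,300),interpolation=3)
cv2.imwrite('pics/v5.png',np.hstack([a,x]))
```

```text
[ 0.5958093  -0.23455023  0.28994883] 0.50866112808157
pre p [0.5305 0.3246 0.185 ] turn [4.205 0.032 0.1  ] | 4.21 shift [-1.0251  0.5108 -0.0067] | 1.145
grasp p [0.5668 0.313  0.1035] turn [0. 0. 0.] | 0.0 shift [-0.   -0.    0.18] | 0.18
over p [ 0.4701 -0.1946  0.24  ] turn [-4.363 -0.018 -0.081] | 4.36 shift [ 1.0274 -0.1934 -0.1099] | 1.051
```

View pics/v5.png

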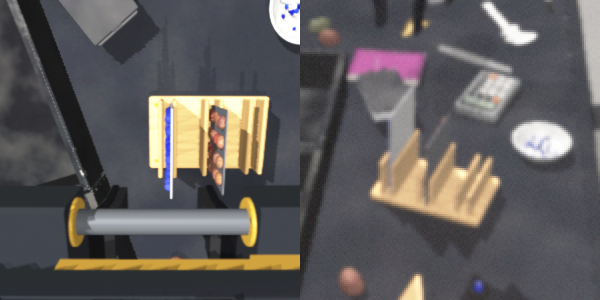

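>>> {"fn": "move_arm", "kwargs": {"series": [[[0.841,0.006,0.02],[0,0,0],1],[[0.841,0.006,0.02],[0,0,0],1],[[0.841,0.006,0.02],[0,0,0],1],[[0.841,0.006,0.02],[0,0,0],1],[[0.841,0.006,0.02],[0,0,0],1],[[0,0,0],[-0.085,0.0425,0],1],[[0,0,0],[-0.085,0.0425,0],1],[[0,0,0],[-0.085,0.0425,0],1],[[0,0,0],[-0.085,0.0425,0],1],[[0,0,0],[-0.085,0.0425,0],1],[[0,0,0],[-0.085,0.0425,0],1],[[0,0,0],[-0.085,0.0425,0],1]]}}

```text
time_s: 18.4
tcp_pos: [0.5523, 0.093, 0.2179]
ee_rot: [[-0.306, -0.871, 0.385], [-0.952, 0.279, -0.125], [0.002, -0.405, -0.914]]
wrist_force: [0.2, -0.1, -0.2]
gripper_width: 1.003
gripper_force: 0.0
```

>>> {"fn": "move_arm", "kwargs": {"series": [[[0,0,0],[-0.085,0.0425,0],1],[[0,0,0],[-0.085,0.0425,0],1],[[0,0,0],[-0.085,0.0425,0],1],[[0,0,0],[-0.085,0.0425,0],1],[[0,0,0],[0,0,0],1],[[0,0,0],[0,0,0],1],[[0,0,0],[0,0,0],1]]}}

```text
time_s: 19.1
tcp_pos: [0.5316, 0.2763, 0.1843]
ee_rot: [[-0.307, -0.87, 0.386], [-0.952, 0.28, -0.126], [0.002, -0.406, -0.914]]
wrist_force: [0.9, -0.9, -0.0]
gripper_width: 1.001
gripper_force: 0.0
```

Run:
```python
from plan import *
s=r.sense(); print(s['tcp_pos'],s['gripper_width'],s['joints'])
a=go(*grasp(qs,125,90,35),name='pre'); b=go(*grasp(qs,125,0,35),name='grasp')
```

```text
[0.53159999 0.27629456 0.18433735] 1.0013807472954512 [ 51.72442442  14.91469046 -31.66320884  35.86142005 -40.53060149
 -96.62251442]
pre p [0.5305 0.3246 0.185 ] turn [ 0.187 -0.023 -0.005] | 0.19 shift [-0.0914  0.028  -0.0146] | 0.097
grasp p [0.5668 0.313  0.1035] turn [ 0.187 -0.023 -0.005] | 0.19 shift [-0.0914  0.028   0.1654] | 0.191
```

>>> {"fn": "move_arm", "kwargs": {"series": [[[0.187,-0.02,0],[-0.045,0.014,-0.007],1],[[0,0,0],[-0.046,0.014,-0.007],1],[[0,0,0],[0,0,0],1],[[0,0,0],[0,0,0],1],[[0,0,0],[0,0,0],1]]}}

```text
time_s: 19.6
tcp_pos: [0.5312, 0.3239, 0.1861]
ee_rot: [[-0.307, -0.862, 0.403], [-0.952, 0.279, -0.128], [-0.002, -0.423, -0.906]]
wrist_force: [-0.0, -0.0, 0.4]
gripper_width: 1.0
gripper_force: 0.0
```

Run:
```python
from plan import *
s=r.sense(); print(s['tcp_pos'],s['gripper_width'],s['joints'])
b=go(*grasp(qs,125,0,35),name='grasp')
```

```text
[0.53117371 0.3239181  0.18606377] 0.9999688349583349 [  55.27509762   17.34017276  -28.52598012   36.7683448   -42.54770271
 -100.34982766]
grasp p [0.5668 0.313  0.1035] turn [-0.009  0.009 -0.022] | 0.03 shift [-0.001   0.0024  0.1812] | 0.181
```

>>> {"fn": "move_arm", "kwargs": {"series": [[[0,0,0],[-0.001,0.0024,0.06],0.6],[[0,0,0],[0,0,0.06],0.6],[[0,0,0],[0,0,0.04],0.6],[[0,0,0],[0,0,0.02],0.6],[[0,0,0],[0,0,0],0.6],[[0,0,0],[0,0,0],0.6],[[0,0,0],[0,0,0],0.6]]}}

```text
time_s: 20.3
tcp_pos: [0.567, 0.3151, 0.1053]
ee_rot: [[-0.305, -0.862, 0.405], [-0.952, 0.278, -0.126], [-0.004, -0.424, -0.905]]
wrist_force: [0.4, 0.5, 0.5]
gripper_width: 0.61
gripper_force: 0.0
```

Run:
```python
from plan import *
s=r.sense(); print(s['gripper_width'],s['joints'],s['wrist_force'])
b=go(*grasp(qs,125,0,35),name='grasp')
```

```text
0.6096977302611906 [  49.26392059   24.11130402  -33.83684952   49.09866574  -31.00849248
 -109.64134731] [0.36679102 0.54638389 0.52379729]
grasp p [0.5668 0.313  0.1035] turn [-0.02   0.037 -0.017] | 0.05 shift [0.0041 0.0008 0.0037] | 0.006
```

Good; correct slightly and close.

>>> {"fn": "move_arm", "kwargs": {"series": [[[0,0.03,0],[0.004,0.001,0.003],0.6],[[0,0,0],[0,0,0],0],[[0,0,0],[0,0,0],0],[[0,0,0],[0,0,0],0],[[0,0,0],[0,0,0],0],[[0,0,0],[0,0,0],0],[[0,0,0],[0,0,0],0],[[0,0,0],[0,0,0],0],[[0,0,0],[0,0,0],0],[[0,0,0],[0,0,0],0],[[0,0,0],[0,0,0],0],[[0,0,0],[0,0,0],0]]}}

```text
time_s: 21.5
tcp_pos: [0.5679, 0.3126, 0.1038]
ee_rot: [[-0.308, -0.861, 0.405], [-0.951, 0.279, -0.131], [0.0, -0.426, -0.905]]
wrist_force: [6.9, -2.2, 0.6]
gripper_width: 0.107
gripper_force: 29.7
```

Run:
```python
from plan import *
s=r.sense(); print(s['gripper_width'],s['gripper_force'],s['wrist_force'])
b=go(*grasp(qs,125,0,35),name='grasp')
```

```text
0.10733594089422781 29.6621939023089 [ 6.91525151 -2.22000516  0.60970552]
grasp p [0.5668 0.313  0.1035] turn [-0.035 -0.013 -0.024] | 0.04 shift [-0.0001  0.0024 -0.0005] | 0.002
```

>>> {"fn": "move_arm", "kwargs": {"series": [[[0,0,0],[0,0,-0.03],0],[[0,0,0],[0,0,-0.05],0],[[0,0,0],[0,0,-0.06],0],[[0,0,0],[0,-0.03,-0.07],0],[[0,0,0],[0,-0.035,-0.08],0],[[0,0,0],[0,-0.02,-0.04],0],[[0,0,0],[0,0,0],0],[[0,0,0],[0,0,0],0],[[0,0,0],[0,0,0],0]]}}

```text
time_s: 22.4
tcp_pos: [0.5356, 0.3216, 0.2676]
ee_rot: [[-0.307, -0.863, 0.401], [-0.952, 0.277, -0.133], [0.004, -0.422, -0.907]]
wrist_force: [0.0, 0.4, -1.2]
gripper_width: 0.101
gripper_force: 29.9
```

Run:
```python
from plan import *
s=r.sense(); print(s['gripper_width'],s['gripper_force'],s['wrist_force'],s['joints'])
b=go(*slot(-64,.245),name='over')
```

```text
0.1009209479402355 29.931459536310285 [ 0.04187551  0.4440619  -1.16752032] [ 55.82211119  13.80565511 -19.42405098  30.28820015 -53.64379876
 -91.21576448]
over p [ 0.4701 -0.1946  0.245 ] turn [-4.357 -0.063 -0.09 ] | 4.36 shift [ 1.0247 -0.1819  0.0453] | 1.042
```

>>> {"fn": "move_arm", "kwargs": {"series": [[[-0.871,-0.013,-0.018],[0,0,0],0],[[-0.871,-0.013,-0.018],[0,0,0],0],[[-0.871,-0.013,-0.018],[0,0,0],0],[[-0.871,-0.013,-0.018],[0,0,0],0],[[-0.871,-0.013,-0.018],[0,0,0],0],[[0,0,0],[0.085,-0.015,0.003],0],[[0,0,0],[0.085,-0.015,0.003],0],[[0,0,0],[0.085,-0.015,0.003],0],[[0,0,0],[0.085,-0.015,0.003],0],[[0,0,0],[0.085,-0.015,0.003],0],[[0,0,0],[0.085,-0.015,0.003],0],[[0,0,0],[0.085,-0.015,0.003],0]]}}

```text
time_s: 23.6
tcp_pos: [0.4969, 0.0209, 0.2566]
ee_rot: [[-0.297, -0.955, -0.0], [-0.955, 0.297, 0.002], [-0.002, 0.001, -1.0]]
wrist_force: [0.7, -0.8, -0.8]
gripper_width: 0.103
gripper_force: 30.0
```

>>> {"fn": "move_arm", "kwargs": {"series": [[[0,0,0],[0.085,-0.015,0.003],0],[[0,0,0],[0.085,-0.015,0.003],0],[[0,0,0],[0.085,-0.015,0.003],0],[[0,0,0],[0.085,-0.015,0.003],0],[[0,0,0],[0.05,-0.01,0.003],0],[[0,0,0],[0,0,0],0],[[0,0,0],[0,0,0],0],[[0,0,0],[0,0,0],0]]}}

```text
time_s: 24.4
tcp_pos: [0.4736, -0.1731, 0.2494]
ee_rot: [[-0.296, -0.955, 0.001], [-0.955, 0.296, 0.003], [-0.004, -0.0, -1.0]]
wrist_force: [-0.5, 0.3, -1.9]
gripper_width: 0.105
gripper_force: 30.0
```

Run:
```python
from plan import *
s=r.sense(); print(s['gripper_width'],s['gripper_force'],s['wrist_force'],s['joints'])
b=go(*slot(-64,.245),name='over')
```

```text
0.10504543238151803 29.95861368603073 [-0.45307937  0.31693309 -1.85899376] [ -1.72412759   9.05743196 -13.53631487  -0.21134568 -67.32835419
 -15.43684296]
over p [ 0.4701 -0.1946  0.245 ] turn [-0.004  0.036  0.011] | 0.04 shift [ 0.0431 -0.0061  0.0088] | 0.044
```

>>> {"fn": "move_arm", "kwargs": {"series": [[[0,0.035,0.01],[0.043,-0.006,0.009],0],[[0,0,0],[0,0,0.04],0],[[0,0,0],[0,0,0.04],0],[[0,0,0],[0,0,0.04],0],[[0,0,0],[0,0,0],0],[[0,0,0],[0,0,0],0],[[0,0,0],[0,0,0],0],[[0,0,0],[0,0,0],0]]}}

```text
time_s: 25.2
tcp_pos: [0.4713, -0.1948, 0.1869]
ee_rot: [[-0.297, -0.955, 0.005], [-0.955, 0.297, -0.001], [-0.001, -0.005, -1.0]]
wrist_force: [-1.3, -0.4, -0.9]
gripper_width: 0.101
gripper_force: 30.0
```

Run:
```python
from plan import *
s=r.sense(); print(s['wrist_force'])
b=go(*slot(-64,.104),name='down')
c=save('wrist','w6.png')
for x in(-77,-71,-57,-51): print(x,proj(c,(np.array([[x,55,56],[x,-55,56]])*1e-3)@Rz(pr[2]).T+[pr[0],pr[1],0]).round(1).tolist())
for y in(4.5,-4.5):
  for z in(-35,90): print(y,z,proj(c,s['ee_rot']@np.array([.031,y*1e-3,z*1e-3])+s['tcp_pos']).round(1))
H=cv2.cvtColor(c['img'],cv2.COLOR_RGB2HSV)
def ch(p):
    h,sa,v=map(int,p)
    if 40<h<90 and sa>90: return 'g'
    if sa<50 and v>190: return 'W'
    if sa<60 and v>100: return 'o'
    if 8<h<30 and sa>60: return 'w' if v>150 else 'd'
    return '.'
for row in range(120,232,3): print(row,''.join(ch(p) for p in H[row,290:350]))
print('col 290..349')
```

```text
[-1.31163159 -0.3708819  -0.91507553]
down p [ 0.4701 -0.1946  0.104 ] turn [-0.046  0.008  0.003] | 0.05 shift [0.0003 0.0025 0.1658] | 0.166
-77 [[334.5, 240.8], [335.7, 142.0]]
-71 [[329.2, 240.8], [329.9, 142.0]]
-57 [[316.9, 240.8], [316.4, 142.0]]
-51 [[311.6, 240.8], [310.6, 141.9]]
4.5 -35 [[330.1 211.1]]
4.5 90 [[326.2 171.2]]
-4.5 -35 [[311.3 211.1]]
-4.5 90 [[316.4 171.2]]
120 ............................................................
123 ............................................................
126 ............................................................
129 ............................................................
132 ............................................................
135 ............................................................
138 wwwwwwwwwwwwwwwwwwwwwwwwwwwwwwwwwwwwwwwwwwwwwwwwwwwwwwwww...
141 ooooooooooooo..w.wwwwwwwwwwwwwwwwwwwwwwwwwwwwwwwwwwwwwwwwwd.
144 oooooooooooooooooooowwwwwwwwwwwwwwwwwwwwwwwwwwwwwwwooo.wwwd.
147 ooooooooooooooowwwwwwwwwwwwwwwwwwwwwoowwwwwwwwwwwwwwwwowwwd.
150 wwwwwwwwwwwwwwwooooowwwwwwwwwwwwwwwwwwwwwwwwwwwwwwwwwwwwwwd
[... 1069 characters left out ...]
wwww.ggggggggg.ooowwwwwwwwwwwwwwww...
204 wwwwwwwwwwwwwwwwwwwwwwwwwwwgggggggggggooowwwwwwwwwwwwwwww...
207 wwwwwwwwwwwwwwwwwwwwwwwwww.gggggggggggooowwwwwwwwwwwwwwww...
210 wwwwwwwwwwwwwwwwwwwwwwwwwwggggggggggggoWWWwwwwwwwwwwwwwwd...
213 wwwwwwwwwwwwwwwwwwwwwwwwwwggggggggggggoWWWwwwwwwwwwwwwwwd...
216 wwwwwwwwwwwwwwwwwwwwwwww.gggggggggggggoWWWwwwwwwwwwwwwwwd...
219 wwwwwwwwwwwwwwwwwwwwwwwwggggggggggggggWWWWwwwwwwwwwwwwwwd...
222 wwwwwwwwwwwwwwwwwwwwwwww.gggggggggggggoWWWwwwwwwwwwwwwwwd...
225 ddddwwwwwwwddddddwwwwwwww.ggggggggggggoWWWwwwwwwddddddwwd...
228 ....ddwwwwdd............dddgggggggggggoWWWo...dd......dd....
231 ........................dd.gggggggggg.WWWWo.................
col 290..349
```

>>> {"fn": "move_arm", "kwargs": {"series": [[[-0.035,0,0],[0,0.002,0],0],[[0,0,0],[0,0,0.02],0],[[0,0,0],[0,0,0.02],0],[[0,0,0],[0,0,0.02],0],[[0,0,0],[0,0,0.01],0],[[0,0,0],[0,0,0],0],[[0,0,0],[0,0,0],0],[[0,0,0],[0,0,0],0]]}}

```text
time_s: 26.05
tcp_pos: [0.4699, -0.1947, 0.1511]
ee_rot: [[-0.298, -0.955, -0.0], [-0.955, 0.298, 0.001], [-0.001, 0.0, -1.0]]
wrist_force: [0.1, -0.3, -2.2]
gripper_width: 0.101
gripper_force: 30.0
```

Run:
```python
from plan import *
s=r.sense(); print(s['wrist_force'])
b=go(*slot(-64,.104),name='down')
c=save('wrist','w7.png')
for x in(-77,-71,-57,-51): print(x,proj(c,(np.array([[x,55,56],[x,-55,56]])*1e-3)@Rz(pr[2]).T+[pr[0],pr[1],0]).round(1).tolist())
for y in(4.5,-4.5): print(y,proj(c,s['ee_rot']@np.array([.031,y*1e-3,.09])+s['tcp_pos']).round(1))
for row in (150,160): print(row,c['img'][row,300:345].astype(int).sum(1).tolist())
H=cv2.cvtColor(c['img'],cv2.COLOR_RGB2HSV)
for row in range(166,186,2): print(row,''.join('g' if 40<h<90 and a>90 else 'o' if a<60 and v>100 else 'w' if 8<h<30 and a>60 else '.' for h,a,v in H[row,300:345].astype(int)))
```

```text
[ 0.12274982 -0.29158381 -2.17358424]
down p [ 0.4701 -0.1946  0.104 ] turn [ 0.005  0.005 -0.002] | 0.01 shift [-0.0004 -0.0003  0.0941] | 0.094
-77 [[334.0, 255.1], [335.3, 144.3]]
-71 [[328.1, 255.2], [328.7, 144.3]]
-57 [[314.3, 255.2], [313.4, 144.4]]
-51 [[308.3, 255.2], [306.8, 144.4]]
4.5 [[326.2 171.2]]
-4.5 [[316.4 171.2]]
150 [717, 716, 716, 716, 716, 717, 715, 698, 673, 684, 674, 639, 593, 498, 421, 503, 539, 540, 539, 537, 538, 558, 628, 677, 700, 720, 717, 686, 621, 612, 673, 685, 673, 633, 571, 508, 479, 454, 450, 457, 491, 575, 642, 692, 723]
160 [712, 712, 710, 709, 709, 708, 706, 687, 659, 679, 673, 642, 597, 507, 419, 483, 511, 509, 503, 500, 501, 499, 497, 500, 532, 566, 548, 482, 480, 605, 675, 687, 673, 628, 568, 537, 571, 574, 574, 573, 572, 572, 571, 569, 571]
166 wwwwwwwwwwwwwwwwwwwwwwwwwwwwwwwwwwwwwwwwwwwww
168 wwwwwwwwwwwwwwwwwwwwwwwwwwwwwwwwwwwwwwwwwwwww
170 wwwwwwwwwwwwwwwwwwwwwwwwwwwwwwwwwwwwwwwwwwwww
172 wwwwwwwwwwwwwwwwwwwwwwwwwwwwwwwwwwwwwwwwwwwww
174 wwwwwwwwwwwwwwwwwwwwwwwwwwoowwwwwwwwwwwwwwwww
176 wwwwwwwwwwwwwwwwwwwwwwwwwwoowwwwwwwwwwwwwwwww
178 wwwwwwwwwwwwwwwwwwwwwgggg.oowwwwwwwwwwwwwwwww
180 wwwwwwwwwwwwwwwwww.gggggggoowwwwwwwwwwwwwwwww
182 wwwwwwwwwwwwwwwwwwggggggggooowwwwwwwwwwwwwwww
184 wwwwwwwwwwwwwwwwwwggggggggooowwwwwwwwwwwwwwww
```

>>> {"fn": "move_arm", "kwargs": {"series": [[[0,0,0],[0,-0.0015,0],0],[[0,0,0],[0,0,0.02],0],[[0,0,0],[0,0,0.02],0],[[0,0,0],[0,0,0.02],0],[[0,0,0],[0,0,0.015],0],[[0,0,0],[0,0,0.005],0],[[0,0,0],[0,0,0.004],0],[[0,0,0],[0,0,0],0],[[0,0,0],[0,0,0],0]]}}

```text
time_s: 27.0
tcp_pos: [0.4704, -0.1948, 0.109]
ee_rot: [[-0.298, -0.955, -0.0], [-0.955, 0.298, 0.001], [-0.001, 0.001, -1.0]]
wrist_force: [0.4, -0.9, -1.3]
gripper_width: 0.106
gripper_force: 30.0
```

>>> {"fn": "move_arm", "kwargs": {"series": [[[0,0,0],[0,0,0.003],0],[[0,0,0],[0,0,0.003],0],[[0,0,0],[0,0,0],0],[[0,0,0],[0,0,0],0]]}}

```text
time_s: 27.4
tcp_pos: [0.4701, -0.1948, 0.1057]
ee_rot: [[-0.298, -0.955, -0.001], [-0.955, 0.298, 0.001], [-0.0, 0.001, -1.0]]
wrist_force: [0.8, 0.1, -0.8]
gripper_width: 0.104
gripper_force: 30.0
```

>>> {"fn": "move_arm", "kwargs": {"series": [[[0,0,0],[0,0,0.003],0],[[0,0,0],[0,0,0],0],[[0,0,0],[0,0,0],0]]}}

```text
time_s: 27.7
tcp_pos: [0.4704, -0.1948, 0.1045]
ee_rot: [[-0.298, -0.955, -0.0], [-0.955, 0.298, 0.001], [-0.001, 0.001, -1.0]]
wrist_force: [-0.9, 0.3, 1.1]
gripper_width: 0.102
gripper_force: 30.0
```

>>> {"fn": "move_arm", "kwargs": {"series": [[[0,0,0],[0,0,0.002],0],[[0,0,0],[0,0,0],0],[[0,0,0],[0,0,0],0]]}}

```text
time_s: 28.0
tcp_pos: [0.4707, -0.1949, 0.1044]
ee_rot: [[-0.297, -0.955, 0.0], [-0.955, 0.297, 0.0], [-0.0, -0.0, -1.0]]
wrist_force: [-1.5, 1.3, 7.3]
gripper_width: 0.104
gripper_force: 30.0
```

>>> {"fn": "move_arm", "kwargs": {"series": [[[0,0,0],[0,0,0],0.2],[[0,0,0],[0,0,0],0.2],[[0,0,0],[0,0,0],0.35],[[0,0,0],[0,0,0],0.35],[[0,0,0],[0,0,0],0.35],[[0,0,0],[0,0,0],0.35],[[0,0,0],[0,0,0],0.35],[[0,0,0],[0,0,-0.04],0.35],[[0,0,0],[0,0,-0.06],0.35],[[0,0,0],[0,0,-0.1],0.35],[[0,0,0],[0,0,-0.1],0.35],[[0,0,0],[-0.08,0,-0.06],0.35]]}}

```text
time_s: 29.2
tcp_pos: [0.4828, -0.159, 0.2877]
ee_rot: [[-0.302, -0.953, 0.005], [-0.953, 0.302, -0.001], [-0.0, -0.005, -1.0]]
wrist_force: [1.6, -0.0, -0.2]
gripper_width: 0.348
gripper_force: 0.0
```

Run:
```python
from plan import *
d=save('side','d8.png');e=save('scene','e8.png');c=save('wrist','w8.png'); cams=dict(side=d,scene=e,wrist=c)
s=r.sense(); print(s['tcp_pos'],s['gripper_width'],s['wrist_force'])
exp=dict(large_centre=slot(64,.014+.075)[0],small_centre=slot(-64,.014+.0625)[0],rack_card=slot(0,.073)[0])
for t,P in exp.items():
    obs=[]
    for n,k in cams.items():
        p=r.pinpoint(t,n)[:1]
        if p and p[0]['score']>.4: obs.append((k,p[0]['centre']))
        print(t,n,p and (np.round(p[0]['centre'],1),round(p[0]['score'],2)),'exp',proj(k,P).round(1))
    if len(obs)>1: print('  tri',tri(obs)[0].round(4),'exp',P.round(4))
```

```text
[ 0.48365636 -0.15562358  0.28576159] 0.3492480861970126 [-0.40108064 -0.60193104 -0.42929729]
large_centre side (array([319. , 128.8]), 0.74) exp [[319.5 128.8]]
large_centre scene (array([389. , 248.6]), 0.71) exp [[387.5 250.4]]
large_centre wrist (array([226.5, 150.6]), 0.83) exp [[226.5 148.9]]
  tri [ 0.5934 -0.2308  0.0911] exp [ 0.5923 -0.2327  0.089 ]
small_centre side (array([357.7, 143. ]), 0.56) exp [[357.  141.2]]
small_centre scene (array([338.4, 262.3]), 0.76) exp [[337.6 261.3]]
small_centre wrist (array([322.9, 149.3]), 0.77) exp [[325.6 148.4]]
  tri [ 0.4729 -0.1939  0.0717] exp [ 0.4701 -0.1946  0.0765]
rack_card side (array([340.5, 138. ]), 0.73) exp [[338.  137.4]]
rack_card scene (array([358.8, 255.3]), 0.66) exp [[362.7 259.3]]
rack_card wrist (array([282.5, 154.1]), 0.89) exp [[277.9 148.1]]
  tri [ 0.526  -0.2043  0.0805] exp [ 0.5312 -0.2136  0.073 ]
```

```bash
python3 -c "
from station import r
print(r.finish_job())"
```

```text
the job is handed in; nothing more can be done
None
```

I put the large card in the tall-fin slot and then the small card in the low-fin slot, and handed the job in at about 30 s; a last camera check put both card centres within about 6 mm of where they should be.

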